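# Lay the support bar on a leaded panel and set the magnifier over it

## Robot

A 6-joint arm with a two-finger parallel gripper is mounted at the origin on the work surface. World frame = base frame: x ahead of the robot, y to its left, z up, the work surface at z = 0. Lengths are in m, angles in rad, forces in N, time in s.
With the tool pointing down it reaches from about 0.3 to 0.775 m from the base axis. Payload 14.6 kg.
Tool frame: the origin (TCP) lies at the very end of the fingers, on their centre line; the grasp point (between the pads) lies 19 mm behind it (ctrl.tcp_to_grasp is the z of the grasp point in the tool frame, in m); z points along the fingers, y is the line along which they close (so a half turn about z gives the same grasp; the last joint's range is limited). The gripper opens to 85 mm and grips with 20 to 120 N. Pads are 22 mm wide; open, the fingers measure 114 mm over their backs; the gripper's body (76 mm by 85 mm) begins 54 mm behind the grasp point. The pads swing forward as they close: fully open they stand 13 mm farther back than shut.
Start: joints at [-1.377, 0.3, 1.521, -0, 1.321, -0.067], TCP at [0.142, -0.531, 0.231] pointing down, gripper open.
Joint ranges: [-3.03, 3.03], [-0.79, 2.21], [0.23, 2.52], [-1.04, 4.18], [0, 3.07], [-2.55, 2.55]. Speed limits (rad/s): [2.22, 2.22, 2.57, 3.14, 3.14, 3.14].

## Interface

Orientations are given as a rotation vector (axis times angle).
In Python, from plant import ctrl gives the robot as it stands.
- The arm moves only by the tool drive_tool, never from a script. Its argument "increments" is a list of rows, each a list of 7 numbers: the closure, from 0 (fully open) to 1 (shut), then the shift along the tool's x, y, z in m, then the turn, a rotation vector about the tool's x, y, z in rad. In form: [[jaw, dx, dy, dz, rx, ry, rz], ...]. A call has 1 to 12 rows; each row shifts and turns the commanded pose from where the row before left it, along the tool's axes as they then stand; what a row does not reach is not made up. A row lasts 1/10 s, in which the tool goes at most 50 mm and 8.59 degrees, less where a joint would pass 70% of its speed; a pose out of reach is approached as far as the arm can. A call is refused whole if a number of a shift passes 0.05 or a number of a turn 0.15, either way. A call with a gripper value outside its range is refused whole. The fingers move at their own pace and stop on an object; "squeeze" is the grip in N (left out, the last holds). Time passes only in rows, so rows that do not move let the fingers close. It gives the time, the measured TCP pose, the force, the opening and the grip force at its end, in the units of the state.
- ctrl.get_obs(): the state, without advancing time (a new reading comes with each control period).
- ctrl.capture(name): name is "scene" or "top"; returns a dict with "img" (420x560x3 uint8, red, green, blue), "intrinsics" (3x3 intrinsics, pixels), "eye" and "rotation" of the camera in the world. Camera axes: x right, y up, looking along -z (the intrinsics and any distortion apply to the point x, -y, -z); pixel columns grow to the right and rows downward; lengths in m; the calibration is good to about 2 mm. A picture is of the moment at which its call begins. There is no depth.
- ctrl.job_done(): hands the job in; it is judged then, once.
The state is a dict: "time": time; "joint_positions": joint angles; "qd": joint speeds; "effort": joint torques, N m; "tool_pos": TCP position; "tool_rot": TCP orientation; "contact_force": force on the tool from outside, world axes, zero at the start; "torque": the same for the moment, N m; "finger_gap": finger opening in m; "grasp_force": force on a finger pad.
Only numpy, scipy, OpenCV 4.12 (cv2) and the standard library are available. Lean on these libraries where they do the work, as an engineer would, in place of code of your own. Each camera call takes 0.05 s, during which the arm holds its last target. There are 200 camera calls.

## Task

Take the longer of the two round steel bars out of the wooden cradle and lay it gently across the leaded glass panel, in both of the panel's notched rests and centred between them. Then swing the magnifier arm round by its upright handle until the lens is centred over the middle of that bar, and let go. Leave the shorter bar in its cradle and the other things on the bench alone.

Things in the scene. Friction and masses are not known exactly. Their poses are not given: they have to be found in the camera images.
- long_bar: The longer plain steel round bar, 16 mm in diameter, 200 mm long, about 0.3 kg; origin at its centre, x along its length (it may be rolled about x). It starts in one of the two troughs of the cradle, lying within about 20 degrees of the world x axis, its axis 35 mm above the bench.
- short_bar: The shorter bar of the same steel, 16 mm in diameter, 130 mm long; origin at its centre, x along its length. It lies in the other trough, parallel to the long bar and 90 mm from it (centre to centre), and stays there.
- cradle: Fixed pale wood cradle, to the right: plank 130 x 160 mm, 12 mm thick, origin under its centre, x along the troughs. Troughs at y = +45 and -45 mm: each a pair of V notches (26 mm mouth, 45 degrees) in 12 mm blocks at x = +40 and -40 mm, tops 37 mm above the bench. Between them the bar is free over 68 mm, 15 mm above the plank: room to grip its middle from above.
- seat (a point): Where the long bar's centre lies when properly laid on the panel: midway between the two rests, 37 mm above the bench. y runs along the laid bar (either way round), x level across it, z up. The glass is 22 mm below; nothing stands between the rests.
- panel: Fixed leaded glass panel on a board 160 x 190 mm, before the magnifier post. Two pale wood rests, 12 mm thick, stand at y = +78 and -78 mm from point seat, each with a V notch (26 mm mouth, 45 degree faces, tops 39 mm above the bench); the bar reaches 16 mm past each. Origin 200 mm from the seat along its +x, near the post's foot; axes as the seat's.
- magnifier_arm (a joint): Turn of the magnifier arm about the upright post, rad. 0: the arm points along the stand's -x; growing values turn it anticlockwise seen from above. Range -1.3 to 1.0. Friction holds it wherever it is left (about 1 to 2 N at the handle moves it; no spring). It starts swung aside to the robot's left, clear of the panel.
- post (a point): Top of the fixed stand's upright post, on the arm's turning axis, 176 mm above the bench. The post is 22 mm thick, its round foot 116 mm wide; the arm's black hub around it is 40 mm wide.
- lens (a point): Centre of the round clear lens in the arm's grey ring frame, 200 mm from the turning axis and 145 mm above the bench; ring 118 mm outside diameter, 14 mm thick.
- handle (a point): Centre of the top of the arm's upright black round handle, 22 mm in diameter, at the outer end beyond the lens (272 mm from the turning axis, in line with post and lens). Its top is 200 mm above the bench and 49 mm of it stands free above the arm.
- solder_spool: Bystander: steel solder spool, 64 mm wide, 45 mm high, loose; origin under its centre.
- lead_knife: Bystander: knife with dark wooden handle, 190 mm long, 30 mm high, lying loose at the left; origin under its ferrule.
- flux_jar: Bystander: jar 50 mm wide, 60 mm high, loose; origin under its centre.
Mind the look-alikes: they are no part of the job. Leave any red look-alike of the long_bar alone.

How it is judged:
By the outcome, as a careful person would: the job done as asked, in the order asked, and still so for the second after the job is handed in, with the robot touching nothing.
It also fails if it takes over 67 s, if anything falls off the work surface, if the arm or the gripper's body presses on something with over 40 N, if the wrist force passes 120 N, or if a joint passes its speed limit or range.

## Working session

There is one attempt and no reset: what is moved stays moved. The work goes in short steps, Python scripts to look and compute and a tool call to move; the robot and the scene stay as the last step left them, time stands still between calls to the robot, and variables do not carry over. Pictures are saved under pics/ and viewed, at most 10 in all, crops included, and the job is handed in when it is done.

Besides the shell and the picture viewer there is one more tool, called after "Emit:" by a JSON object that holds its "op" and its "data", one argument or row to a line. drive_tool: Moves the arm, as the interface text tells. Its arguments: {"type":"object","properties":{"increments":{"type":"array"},"squeeze":{"type":"number"}},"required":["increments"]}

```bash
ls; mkdir -p pics
python3 - <<'E'
from plant import ctrl
import cv2,pickle
o=ctrl.get_obs()
for k in o: print(k,o[k])
print(ctrl.tcp_to_grasp)
d={}
for n in("scene","top"):
    c=ctrl.capture(n);d[n]=c
    print(n,c['intrinsics'],c['eye'],c['rotation'],[k for k in c])
    cv2.imwrite(f'pics/{n}0.png',cv2.resize(c['img'][:,:,::-1],(800,600),interpolation=cv2.INTER_CUBIC))
pickle.dump(d,open('c0.pkl','wb'))
E
```

```text
pics
time 0.0
joint_positions [-1.37658773e+00  3.00509319e-01  1.52159649e+00  6.84306136e-06
  1.32066796e+00 -6.65611633e-02]
qd [-1.85162533e-03  1.41837118e-03  1.06893402e-05  1.74776869e-03
  6.58671165e-04  4.92563912e-04]
effort [-8.88867107e-04 -5.43499160e+01 -3.61799383e+01 -1.09781868e-04
  4.02774283e-03  8.88279828e-06]
tool_pos [ 0.14177808 -0.53117309  0.23069382]
tool_rot [-3.11375781e+00 -4.08300616e-01  1.07898924e-04]
contact_force [0.26725807 0.21066577 0.2496589 ]
torque [ 0.00804256  0.03818456 -0.0108486 ]
grasp_force 0.0
finger_gap 0.08552497535310984
-0.0187
scene [[541.04343532   0.         282.95910757]
 [  0.         541.04343532 209.13807985]
 [  0.           0.           1.        ]] [ 1.56545134 -0.05655301  0.96442625] [0.71829838 0.69913204 1.37182433] ['img', 'intrinsics', 'eye', 'rotation']
top [[435.35186234   0.         282.41711202]
 [  0.         435.35186234 214.84091238]
 [  0.           0.           1.        ]] [ 0.35302779 -0.01393801  1.13962594] [ 0.15929223 -0.12760498 -1.53849411] ['img', 'intrinsics', 'eye', 'rotation']
```

View pics/scene0.png

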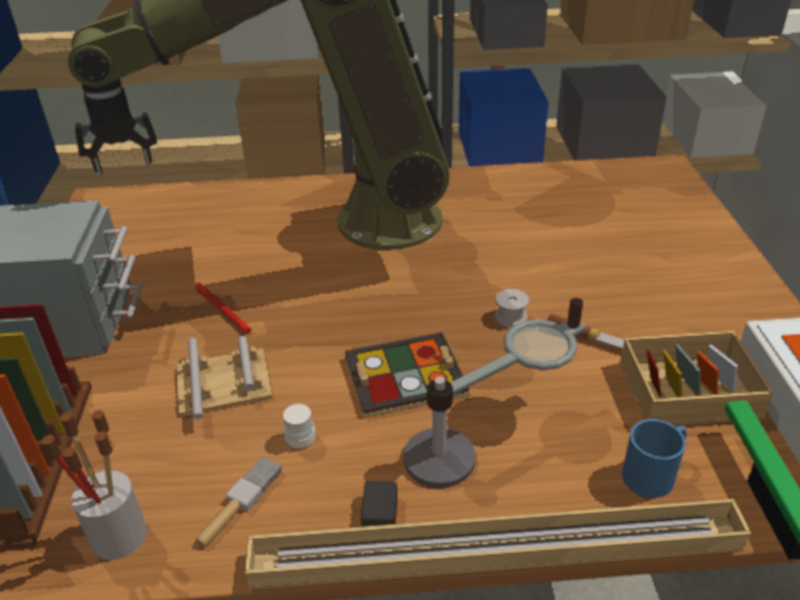

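View pics/top0.png

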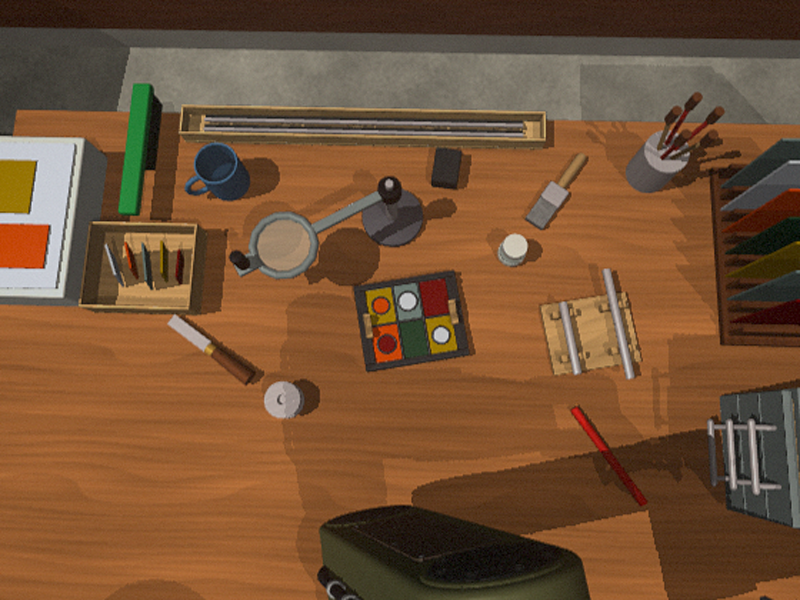

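The scene view shows the cradle at left, the panel at centre and the magnifier swung toward the knife. In the top view (800 px scale) the long bar runs (606,270)–(632,376) and the short bar (565,303)–(577,373). The rests are at about (368,326) and (453,311), the post top at (389,187), the lens at (284,245) and the handle at (238,259). Next I'll refine these.

```bash
cat > h.py <<'E'
import numpy as np,cv2
from scipy.spatial.transform import Rotation as R
def ray(c,uv,z):
    """pixel (native) -> world point at height z"""
    K=c['intrinsics'];p=np.linalg.inv(K)@np.array([uv[0],uv[1],1.])
    d=R.from_rotvec(c['rotation']).apply(p*[1,-1,-1]);e=np.array(c['eye'])
    return e+d*(z-e[2])/d[2]
def proj(c,P):
    q=R.from_rotvec(c['rotation']).inv().apply(np.atleast_2d(P)-c['eye'])*[1,-1,-1]
    q=q@c['intrinsics'].T
    return q[:,:2]/q[:,2:]
E
python3 - <<'E'
from h import *
import pickle
d=pickle.load(open('c0.pkl','rb'));t=d['top'];s=.7
def r(u,v,z): 
    p=ray(t,(u*s-.15,v*s-.15),z);print((u,v),p.round(4));return p
print('long');a=r(606,270,.035);b=r(632,376,.035);print(np.linalg.norm(a-b),(a+b)/2,np.degrees(np.arctan2(*(a-b)[1::-1])))
print('short');a=r(565,303,.035);b=r(577,373,.035);print(np.linalg.norm(a-b),(a+b)/2)
print('rests');a=r(368,326,.039);b=r(453,311,.039);print(np.linalg.norm(a-b),(a+b)/2)
print('post');p=r(389,187,.19);print('lens');l=r(284,245,.145);h=r(238,259,.2)
print(np.linalg.norm((l-p)[:2]),np.linalg.norm((h-p)[:2]))
im=t['img'][:,:,::-1]
A=cv2.resize(im[130:270,235:455],None,fx=3.6,fy=3.6,interpolation=cv2.INTER_CUBIC)
cv2.imwrite('pics/cropA.png',A)
sc=d['scene']['img'][:,:,::-1]
cv2.imwrite('pics/cropB.png',cv2.resize(sc[200:350,120:420],None,fx=2.6,fy=2.6,interpolation=cv2.INTER_CUBIC))
E
```

```text
long
(606, 270) [ 0.6357 -0.3539  0.035 ]
(632, 376) [ 0.4448 -0.3937  0.035 ]
0.19493529766529108 [ 0.54024208 -0.37379116  0.035     ] 11.759124635930219
short
(565, 303) [ 0.5727 -0.2787  0.035 ]
(577, 373) [ 0.4474 -0.2975  0.035 ]
0.12665515552820933 [ 0.51003992 -0.28811687  0.035     ]
rests
(368, 326) [0.5208 0.0743 0.039 ]
(453, 311) [ 0.5521 -0.0774  0.039 ]
0.15486236203255482 [ 0.53644024 -0.00151733  0.039     ]
post
(389, 187) [0.7251 0.0373 0.19  ]
lens
(284, 245) [0.6371 0.2111 0.145 ]
(238, 259) [0.597  0.2695 0.2   ]
0.19475781927402325 0.26518114871132076
```

View pics/cropA.png

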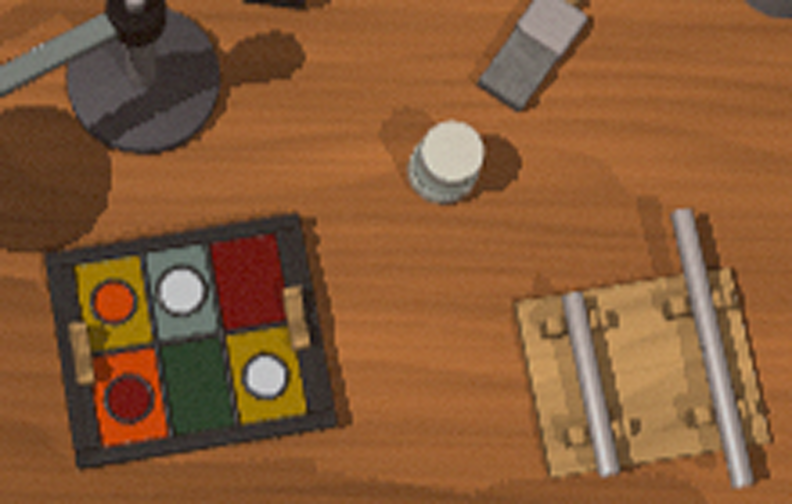

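View pics/cropB.png

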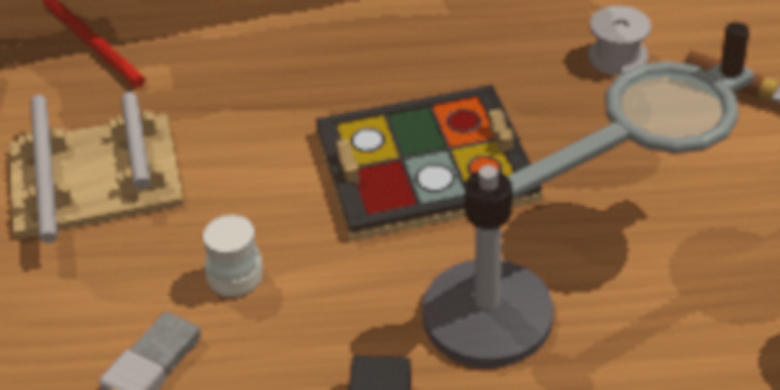

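Crop A sharpens the picks: the long bar runs from (683,210) to (741,487), the rests are at (82,353) and (297,318), and the board corners are clear. Crop B confirms the same layout. Next is a joint two-camera fit.

```bash
cat > fit.py <<'E'
from h import *
import pickle
from scipy.optimize import least_squares as LS
d=pickle.load(open('c0.pkl','rb'));t,sc=d['top'],d['scene']
A=lambda u,v:(235+(u+.5)/3.6-.5,130+(v+.5)/3.6-.5)
B=lambda u,v:(120+(u+.5)/2.6-.5,200+(v+.5)/2.6-.5)
F=lambda u,v:((u+.5)*.7-.5,(v+.5)*.7-.5)
def P(p,loc):
    c,s=np.cos(p[2]),np.sin(p[2]);return [p[0]+c*loc[0]-s*loc[1],p[1]+s*loc[0]+c*loc[1],loc[2]]
def solve(obs,x0,n):
    f=lambda p:np.concatenate([(proj(c,P(p,l(p)))[0]-uv) for c,l,uv in obs])
    r=LS(f,x0,loss='soft_l1');print(n,r.x.round(4),'deg',np.degrees(r.x[2]).round(2),'res px',r.fun.round(1));return r.x
K=lambda *l:(lambda p:l)
top=[(t,K(.1,0,.035),A(683,210)),(t,K(-.1,0,.035),A(741,486))]
scn=[(sc,K(-.1,0,.043),B(39,96)),(sc,K(.1,0,.035),B(47,232))]
for n,o in(('long top',top),('long scn',scn),('long both',top+scn)): solve(o,[.54,-.37,.2],n)
solve([(t,K(.065,0,.035),A(573,294)),(t,K(-.065,0,.035),A(609,474))],[.51,-.288,.2],'short')
b=lambda sx,sy:(lambda p:(p[3]+sx*.08,sy*.095,p[4]))
pt=[(t,b(1,1),A(48,253)),(t,b(1,-1),A(313,214)),(t,b(-1,-1),A(348,423)),(t,b(-1,1),A(80,465)),
 (t,K(.015,.078,.038),A(78,323)),(t,K(.015,-.078,.038),A(292,288))]
ps=[(sc,b(-1,-1),B(317,120)),(sc,b(-1,1),B(492,87)),(sc,b(1,1),B(541,190)),(sc,b(1,-1),B(352,230))]
for n,o in(('pan top',pt),('pan both',pt+ps)): 
    p=solve(o,[.536,0,.2,0,.012],n);print('post',P(p,(.2,0,0)))
# magnifier: x,y, angle of arm direction from post
m=lambda r,z:K(r,0,z)
for post in [.176,.19]:
  q=solve([(t,m(0,post),F(389.5,184)),(t,m(.2,.149),F(284,245)),(t,m(.272,.2),F(237.5,257)),
  (sc,m(.2,.149),B(672,104)),(sc,m(.272,.2),B(737,28)),(sc,m(0,post),B(489,172))],[.73,.04,2.1],'mag')
E
python3 fit.py
```

```text
long top [ 0.5394 -0.3719  0.1721] deg 9.86 res px [ 0.   0.1 -0.  -0.1]
long scn [ 0.5335 -0.3736  0.1733] deg 9.93 res px [-0.1 -1.5  0.1  0.9]
long both [ 0.5387 -0.3724  0.1721] deg 9.86 res px [ 0.2  0.3  0.2  0.2  0.1 -0.2  0.3  2.4]
short [ 0.5104 -0.2862  0.1769] deg 10.13 res px [-0. -0.  0.  0.]
pan top [ 0.5438 -0.0037  0.1874 -0.0069  0.0259] deg 10.74 res px [ 0.  -0.5 -2.2 -1.  -1.1  0.8  0.1  1.   1.  -0.2  1.4 -0.1]
post [np.float64(0.7403469043693609), np.float64(0.03351579886027262), 0]
pan both [ 0.5437 -0.0021  0.1878 -0.0051  0.0166] deg 10.76 res px [-0.4 -0.3 -3.1 -0.8 -2.1  0.6 -0.4  0.7  0.4 -0.1  0.7 -0.  -1.2  0.4
 -0.  -0.   0.1 -0.1 -1.6 -0. ]
post [np.float64(0.7401623930725308), np.float64(0.035246282371175), 0]
mag [0.7369 0.038  2.0957] deg 120.07 res px [-0.2 -0.5 -0.4 -0.3 -1.2 -0.2 -0.7 -0.5 -0.4 -0.1 -0.4 -0.2]
mag [0.7371 0.0378 2.0959] deg 120.09 res px [-0.4 -2.8 -0.3 -0.3 -1.2 -0.3 -0.8 -0.5 -0.5 -0.1 -0.5 -5. ]
```

Emit:
{"op": "drive_tool", "data": {
  "increments": [
    [0, 0, -0.05, 0, 0, 0, 0.088],
    [0, 0, -0.05, 0, 0, 0, 0],
    [0, 0, -0.04, 0, 0, 0, 0],
    [0, 0.042, 0.005, 0, 0, 0, 0],
    [0, 0.042, 0.005, 0, 0, 0, 0],
    [0, 0.042, 0.005, 0, 0, 0, 0],
    [0, 0.042, 0.005, 0, 0, 0, 0],
    [0, 0.042, 0.005, 0, 0, 0, 0],
    [0, 0.042, 0.005, 0, 0, 0, 0],
    [0, 0.042, 0.005, 0, 0, 0, 0],
    [0, 0.042, 0.005, 0, 0, 0, 0],
    [0, 0.042, 0.005, 0, 0, 0, 0]
  ],
  "squeeze": 40
}}

```text
time: 1.3
tool_pos: [0.4952, -0.3733, 0.2309]
tool_rot: [-3.129, -0.271, 0.001]
contact_force: [-0.2, 0.2, -0.1]
finger_gap: 0.0853
grasp_force: 0.0
```

```bash
cat > go.py <<'E'
import sys;from h import *;from plant import ctrl
def show(tx,ty,tz,tyaw):
    o=ctrl.get_obs();M=R.from_rotvec(o['tool_rot']).as_matrix();p=np.array(o['tool_pos'])
    yaw=np.degrees(np.arctan2(M[1,0],M[0,0]))
    print('t',round(o['time'],2),'pos',p.round(4),'yaw',yaw.round(2),'down',M[:,2].round(3),'q',np.round(o['joint_positions'],2))
    print('tool-frame delta',(M.T@(np.array([tx,ty,tz])-p)).round(4),'rz',np.radians(yaw-tyaw).round(4),'F',np.round(o['contact_force'],1),'gap',o['finger_gap'],'g',o['grasp_force'])
if __name__=='__main__': show(*map(float,sys.argv[1:5]))
E
python3 go.py .539 -.372 .019 9.9
```

```text
t 1.3 pos [ 0.4952 -0.3733  0.2309] yaw 9.91 down [-0.  0. -1.] q [-0.7   0.46  1.3  -0.    1.38  0.69]
tool-frame delta [0.0434 0.0064 0.2118] rz 0.0001 F [-0.2  0.2 -0.1] gap 0.08530721855456527 g 0.0
```

Emit:
{"op": "drive_tool", "data": {
  "increments": [
    [0, 0.022, 0.003, 0.03, 0, 0, 0],
    [0, 0.0214, 0.0034, 0.04, 0, 0, 0],
    [0, 0, 0, 0.04, 0, 0, 0],
    [0, 0, 0, 0.035, 0, 0, 0],
    [0, 0, 0, 0, 0, 0, 0]
  ]
}}

```text
time: 1.8
tool_pos: [0.5354, -0.3709, 0.0807]
tool_rot: [-3.123, -0.271, 0.011]
contact_force: [-1.1, 0.1, 0.2]
finger_gap: 0.0856
grasp_force: 0.0
```

```bash
python3 go.py .539 -.372 .019 9.9
cat > snap.py <<'E'
import sys,cv2,numpy as np,pickle
from plant import ctrl
# name, cam x0 y0 x1 y1 scale [cam ...] stacked horizontally
a=sys.argv;out=[];d={}
for i in range(2,len(a),6):
    n=a[i];x0,y0,x1,y1=map(int,a[i+1:i+5]);c=ctrl.capture(n);d[n]=c
    out.append(cv2.resize(c['img'][y0:y1,x0:x1,::-1],None,fx=float(a[i+5]),fy=float(a[i+5]),interpolation=cv2.INTER_CUBIC))
h=max(o.shape[0] for o in out)
cv2.imwrite(f'pics/{a[1]}.png',np.hstack([cv2.copyMakeBorder(o,0,h-o.shape[0],0,0,0) for o in out]))
pickle.dump(d,open(a[1]+'.pkl','wb'))
E
python3 snap.py g1 scene 100 200 220 310 3.6 top 360 160 460 280 3.6
```

```text
t 1.8 pos [ 0.5354 -0.3709  0.0807] yaw 9.91 down [-0.007  0.006 -1.   ] q [-0.66  0.67  1.34 -0.    1.14  0.74]
tool-frame delta [0.0037 0.0021 0.0617] rz 0.0002 F [-1.1  0.1  0.2] gap 0.0855758769447371 g 0.0
```

View pics/g1.png

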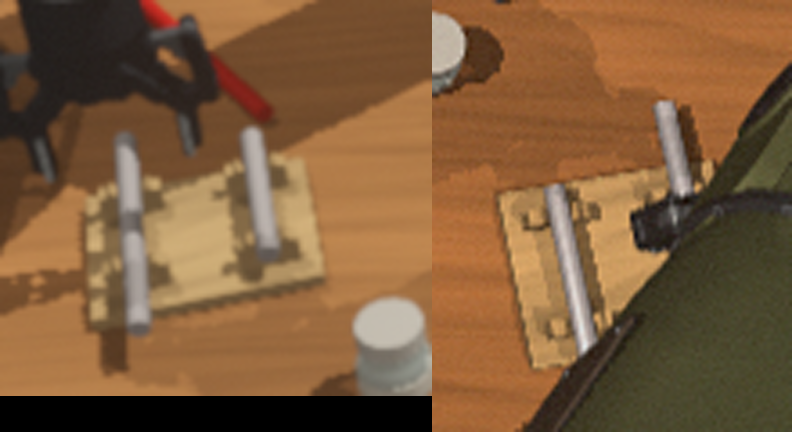

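The left half shows the fingers straddling the long bar, with tips at crop (50,178) and (192,150). The right half shows the left finger beside the bar. I'll check the tip midpoint against its projection for calibration bias.

```bash
python3 - <<'E'
from h import *;import pickle;from plant import ctrl
d=pickle.load(open('g1.pkl','rb'));o=ctrl.get_obs()
M=R.from_rotvec(o['tool_rot']);p=np.array(o['tool_pos']);s=d['scene']
for y in(-.045,0,.045): print(((proj(s,p+M.apply([0,y,-.013]))[0]-[100,200])*3.6).round(1))
for y in(.05,): print(((proj(d['top'],p+M.apply([0,-y,-.013]))[0]-[360,160])*3.6+[432,0]).round(1))
b=lambda x:np.array([.539,-.372,.035])+x*np.array([np.cos(.172),np.sin(.172),0])
print((((proj(s,[b(-.1),b(0),b(.1)]))-[100,200])*3.6).round(1))
E
python3 go.py .539 -.372 .019 9.9
```

```text
[180.7 145.8]
[113.7 157.5]
[ 45.9 169.3]
[651.  234.6]
[[127.8 139.4]
 [132.4 228.9]
 [137.6 329.2]]
t 1.9 pos [ 0.5375 -0.3728  0.087 ] yaw 9.9 down [-0.  0. -1.] q [-0.66  0.67  1.33 -0.    1.14  0.74]
tool-frame delta [ 0.0016 -0.0005  0.068 ] rz -0.0 F [0.2 0.5 0.9] gap 0.08514271578216402 g 0.0
```

Emit:
{"op": "drive_tool", "data": {
  "increments": [
    [0, 0.0016, 0, 0.02, 0, 0, 0],
    [0, 0, 0, 0.02, 0, 0, 0],
    [0, 0, 0, 0.014, 0, 0, 0],
    [0, 0, 0, 0.01, 0, 0, 0],
    [0, 0, 0, 0.003, 0, 0, 0],
    [0.4, 0, 0, 0, 0, 0, 0],
    [0.6, 0, 0, 0, 0, 0, 0],
    [0.7, 0, 0, 0, 0, 0, 0],
    [0.8, 0, 0, 0, 0, 0, 0],
    [0.9, 0, 0, 0, 0, 0, 0],
    [1, 0, 0, 0, 0, 0, 0],
    [1, 0, 0, 0, 0, 0, 0]
  ],
  "squeeze": 40
}}

```text
time: 3.1
tool_pos: [0.5396, -0.3741, 0.0205]
tool_rot: [3.126, 0.27, 0.004]
contact_force: [2.0, -9.6, 1.8]
finger_gap: 0.0143
grasp_force: 40.3
```

```bash
python3 go.py .539 -.372 .019 9.9
```

```text
t 3.1 pos [ 0.5396 -0.3741  0.0205] yaw 9.88 down [ 0.003 -0.004 -1.   ] q [-0.66  0.76  1.35 -0.    1.03  0.74]
tool-frame delta [-0.0002 -0.0022  0.0015] rz -0.0003 F [ 2.  -9.6  1.8] gap 0.014280425793972994 g 40.29256224632263
```

Emit:
{"op": "drive_tool", "data": {
  "increments": [
    [1, 0, 0, 0, 0, 0, 0],
    [1, 0, 0, -0.01, 0, 0, 0],
    [1, 0, 0, -0.02, 0, 0, 0],
    [1, 0, 0, -0.03, 0, 0, 0],
    [1, 0, 0, -0.03, 0, 0, 0],
    [1, 0, 0, -0.03, 0, 0, 0],
    [1, 0, 0, -0.01, 0, 0, 0],
    [1, 0, 0, 0, 0, 0, 0]
  ],
  "squeeze": 60
}}

```text
time: 3.9
tool_pos: [0.5393, -0.3724, 0.1502]
tool_rot: [3.129, 0.271, 0.002]
contact_force: [-0.2, 0.4, -3.9]
finger_gap: 0.0137
grasp_force: 58.7
```

```bash
python3 go.py .541 -.001 .08 101; python3 snap.py g2 scene 90 130 210 310 3.3 top 360 160 460 280 3.6
```

```text
t 3.9 pos [ 0.5393 -0.3724  0.1502] yaw 9.91 down [ 0.001 -0.001 -1.   ] q [-0.66  0.6   1.28  0.    1.26  0.74]
tool-frame delta [ 0.0655 -0.3657  0.0698] rz -1.5899 F [-0.2  0.4 -3.9] gap 0.013650178559333516 g 58.72004449367523
```

View pics/g2.png

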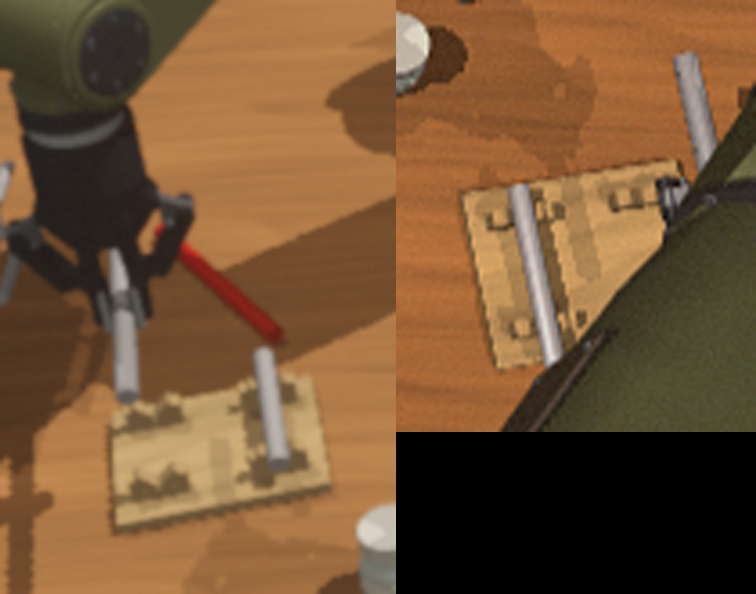

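The bar is lifted and level in the fingers, and the short bar is still in its trough. The long bar's far end shows at crop (686,54) in the top view and its near end face at (127,394) in the scene view.

Run:
```python
from h import *;import pickle;from plant import ctrl
d=pickle.load(open('g2.pkl','rb'));o=ctrl.get_obs()
M=R.from_rotvec(o['tool_rot']);p=np.array(o['tool_pos'])
q=p+np.array([0,0,.0167])
for n,uv in(('top',(360+(686-396)/3.6-.4,160+54/3.6-.4)),('scene',(90+127/3.3-.4,130+394/3.3-.4))):
    w=ray(d[n],uv,q[2]);print(n,w,M.inv().apply(w-q).round(4))
```

```text
top [ 0.63733665 -0.35207047  0.1641469 ] [ 0.1008 -0.0025 -0.0002]
scene [ 0.6311877 -0.3545132  0.1641469] [ 0.0943 -0.0012 -0.0002]
```

Emit:
{"op": "drive_tool", "data": {
  "increments": [
    [1, 0, 0, 0, 0, 0, -0.1325],
    [1, 0, 0, 0, 0, 0, -0.1325],
    [1, 0, 0, 0, 0, 0, -0.1325],
    [1, 0, 0, 0, 0, 0, -0.1325],
    [1, 0, 0, 0, 0, 0, -0.1325],
    [1, 0, 0, 0, 0, 0, -0.1325],
    [1, 0, 0, 0, 0, 0, -0.1325],
    [1, 0, 0, 0, 0, 0, -0.1325],
    [1, 0, 0, 0, 0, 0, -0.1325],
    [1, 0, 0, 0, 0, 0, -0.1325],
    [1, 0, 0, 0, 0, 0, -0.1325],
    [1, 0, 0, 0, 0, 0, -0.1325]
  ]
}}

```text
time: 5.2
tool_pos: [0.5384, -0.3719, 0.1468]
tool_rot: [-1.989, -2.427, 0.0]
contact_force: [0.5, -0.7, -3.6]
finger_gap: 0.0139
grasp_force: 58.6
```

```bash
python3 go.py .541 -.001 .08 101
```

```text
t 5.2 pos [ 0.5384 -0.3719  0.1468] yaw 101.31 down [-0.003  0.002 -1.   ] q [-0.66  0.61  1.28  0.    1.26 -0.86]
tool-frame delta [0.363  0.0754 0.0676] rz 0.0055 F [ 0.5 -0.7 -3.6] gap 0.013886349780423312 g 58.604344725608826
```

Emit:
{"op": "drive_tool", "data": {
  "increments": [
    [1, 0.02, 0.004, 0, 0, 0, 0],
    [1, 0.036, 0.0076, 0, 0, 0, 0],
    [1, 0.038, 0.0076, 0, 0, 0, 0],
    [1, 0.038, 0.008, 0, 0, 0, 0],
    [1, 0.038, 0.008, 0, 0, 0, 0],
    [1, 0.038, 0.008, 0, 0, 0, 0],
    [1, 0.038, 0.008, 0, 0, 0, 0],
    [1, 0.038, 0.008, 0, 0, 0, 0],
    [1, 0.036, 0.0076, 0.02, 0, 0, 0],
    [1, 0.025, 0.005, 0.02, 0, 0, 0],
    [1, 0.018, 0.0036, 0.02, 0, 0, 0],
    [1, 0, 0, 0, 0, 0, 0]
  ]
}}

```text
time: 6.4
tool_pos: [0.5414, 0.0005, 0.0851]
tool_rot: [-1.991, -2.422, 0.006]
contact_force: [-0.6, 0.3, -4.2]
finger_gap: 0.0139
grasp_force: 58.7
```

Emit:
{"op": "drive_tool", "data": {
  "increments": [
    [1, 0, 0, 0, 0, 0, 0.004],
    [1, 0, 0, 0, 0, 0, 0]
  ]
}}

```text
time: 6.6
tool_pos: [0.5438, -0.0023, 0.0894]
tool_rot: [2.004, 2.419, -0.0]
contact_force: [-0.2, -0.5, -2.2]
finger_gap: 0.0142
grasp_force: 58.7
```

```bash
python3 go.py .541 -.001 .021 101; python3 snap.py g3 scene 230 220 360 320 3 top 235 170 345 270 3.6
```

```text
t 6.6 pos [ 0.5438 -0.0023  0.0894] yaw 100.72 down [ 0. -0. -1.] q [-0.07  0.45  1.68 -0.    1.02 -0.26]
tool-frame delta [ 0.0019 -0.0025  0.0684] rz -0.0049 F [-0.2 -0.5 -2.2] gap 0.014200678016522467 g 58.69523763656616
```

View pics/g3.png

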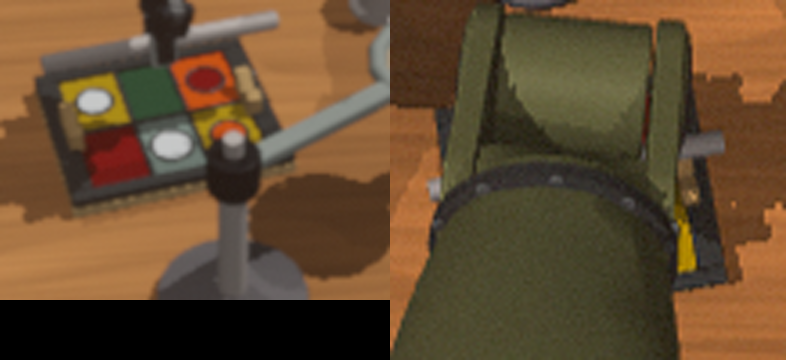

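The bar hangs above the panel, slightly short of it in the scene view because of parallax. Its ends are at crop (44,62) and (278,20) in the scene view and (434,188) and (722,143) in the top view. I'll use them to measure camera bias and correct the rest positions.

Run:
```python
from h import *;import pickle
d=pickle.load(open('g3.pkl','rb'))
q=np.array([.5438,-.0023,.1061]);a=np.radians(100.8);ax=np.array([np.cos(a),np.sin(a),0])
t,s=d['top'],d['scene']
T=lambda u,v:(235+(u-390)/3.6-.4,170+v/3.6-.4)
S=lambda u,v:(230+u/3-.4,220+v/3-.4)
for c,uv,sg in((t,T(434,188),1),(t,T(722,143),-1),(s,S(44,62),-1),(s,S(278,20),1)):
    w=ray(c,uv,q[2]);print('bar end err',(w-(q+sg*.1*ax))[:2].round(4))
A=lambda u,v:(235+(u)/3.6-.4,130+(v)/3.6-.4)
B=lambda u,v:(120+(u)/2.6-.4,200+(v)/2.6-.4)
# rest end-edges of top faces (z=.039): far(+x) and near(-x) edges
for n,c,L in(('topL',t,[A(78,323),A(88,381)]),('topR',t,[A(292,288),A(302,346)]),('scR',s,[B(338,140),B(350,168)]),('scL',s,[B(492,112),B(505,139)])):
    w=[ray(c,x,.039) for x in L];print(n,np.round(w,4)[:,:2].tolist(),'mid',np.mean(w,0).round(4)[:2],np.linalg.norm(w[0]-w[1]).round(3))
```

```text
bar end err [ 0.     -0.0007]
bar end err [-0.0018  0.0035]
bar end err [-0.0032  0.004 ]
bar end err [0.0002 0.0032]
topL [[0.5434, 0.0783], [0.5019, 0.0695]] mid [0.5226 0.0739] 0.042
topR [[0.5728, -0.0739], [0.531, -0.0816]] mid [ 0.5519 -0.0777] 0.043
scR [[0.5337, -0.087], [0.5748, -0.0765]] mid [ 0.5542 -0.0818] 0.042
scL [[0.5073, 0.0677], [0.5484, 0.0759]] mid [0.5279 0.0718] 0.042
```

Emit:
{"op": "drive_tool", "data": {
  "increments": [
    [1, 0.001, -0.0037, 0.01, 0, 0, 0],
    [1, 0, 0, 0.02, 0, 0, 0],
    [1, 0, 0, 0.015, 0, 0, 0],
    [1, 0, 0, 0.01, 0, 0, 0],
    [1, 0, 0, 0.005, 0, 0, 0],
    [1, 0, 0, 0, 0, 0, 0],
    [1, 0, 0, 0, 0, 0, 0]
  ]
}}

```text
time: 7.4
tool_pos: [0.5402, -0.0014, 0.0298]
tool_rot: [2.003, 2.42, 0.001]
contact_force: [-0.4, -0.3, -3.6]
finger_gap: 0.0141
grasp_force: 58.8
```

```bash
python3 go.py .540 -.002 .021 100.7; python3 snap.py g4 scene 230 220 350 310 6.5
```

```text
t 7.4 pos [ 0.5402 -0.0014  0.0298] yaw 100.77 down [ 0.001 -0.    -1.   ] q [-0.07  0.53  1.71  0.    0.89 -0.26]
tool-frame delta [-0.0006 -0.0003  0.0088] rz 0.0012 F [-0.4 -0.3 -3.6] gap 0.014145109879840377 g 58.77630114555359
```

View pics/g4.png

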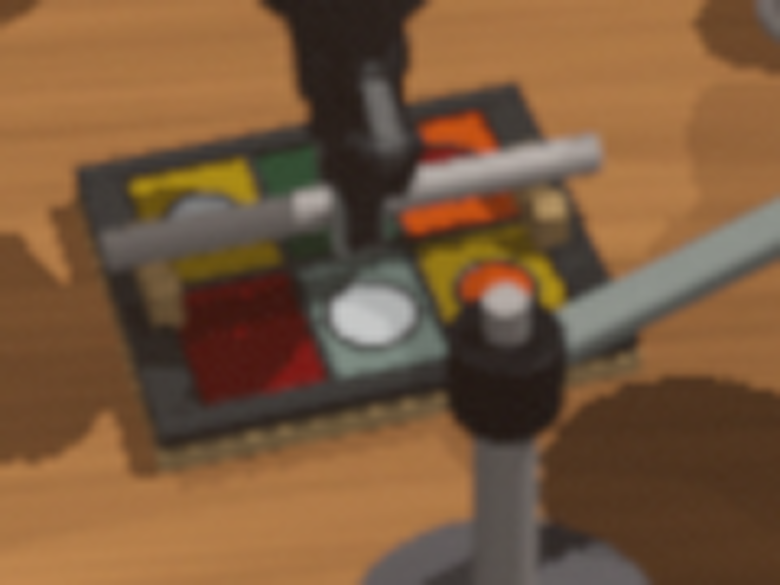

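Bar ends are at crop (105,245) and (600,152). The rests' front ends (top edges) are at about (165,270) and (549,196).

Run:
```python
from h import *;import pickle
s=pickle.load(open('g4.pkl','rb'))['scene']
S=lambda u,v:(230+u/6.5-.42,220+v/6.5-.42)
w=lambda u,v,z:ray(s,S(u,v),z)
bl,br=w(105,245,.0465),w(600,152,.0465)
rl,rr=w(165,270,.039),w(549,196,.039)
a=np.radians(100.7);ax=np.array([np.cos(a),np.sin(a),0]);n=np.array([np.sin(a),-np.cos(a),0])
print('bar',bl,br,np.linalg.norm(bl-br)); print('rests',rl,rr,np.linalg.norm(rl-rr))
m=(bl+br)/2;k=(rl+rr)/2
print('along: rest mid - bar mid',(k-m)@ax,'across',(k-m)@n,'yaw rests',np.degrees(np.arctan2(*(rl-rr)[1::-1])),'bar',np.degrees(np.arctan2(*(bl-br)[1::-1])))
```

```text
bar [ 0.5553564  -0.09677307  0.0465    ] [0.52032813 0.10001809 0.0465    ] 0.1998843125263551
rests [ 0.56364659 -0.07428742  0.039     ] [0.53591624 0.07791641 0.039     ] 0.15470933891406058
along: rest mid - bar mid -0.0020280545669817763 across 0.011767203499831074 yaw rests -79.67441189695204 bar -79.90721899949193
```

Emit:
{"op": "drive_tool", "data": {
  "increments": [
    [1, -0.001, 0, 0.002, 0, 0, 0],
    [1, 0, 0, 0.002, 0, 0, 0],
    [1, 0, 0, 0.002, 0, 0, 0],
    [1, 0, 0, 0.001, 0, 0, 0],
    [1, 0, 0, 0, 0, 0, 0],
    [1, 0, 0, 0, 0, 0, 0]
  ]
}}

```text
time: 8.05
tool_pos: [0.5402, -0.0024, 0.0235]
tool_rot: [2.003, 2.42, 0.0]
contact_force: [-9.7, -0.2, 15.9]
finger_gap: 0.0141
grasp_force: 61.1
```

Emit:
{"op": "drive_tool", "data": {
  "increments": [
    [1, 0, 0, 0.0005, 0, 0, 0],
    [1, 0, 0, 0.0005, 0, 0, 0],
    [1, 0, 0, 0, 0, 0, 0]
  ]
}}

```text
time: 8.35
tool_pos: [0.5403, -0.0024, 0.0234]
tool_rot: [2.003, 2.42, 0.0]
contact_force: [-15.9, -1.2, 27.3]
finger_gap: 0.0142
grasp_force: 62.3
```

The side force shows the bar riding on the notch's +x face, so I'll shift it about 2.5 mm toward −x.

Emit:
{"op": "drive_tool", "data": {
  "increments": [
    [1, 0, 0, -0.001, 0, 0, 0],
    [1, 0, -0.0012, 0, 0, 0, 0],
    [1, 0, -0.0012, 0, 0, 0, 0],
    [1, 0, 0, 0.001, 0, 0, 0],
    [1, 0, 0, 0, 0, 0, 0],
    [1, 0, 0, 0, 0, 0, 0]
  ]
}}

```text
time: 8.95
tool_pos: [0.5386, -0.0027, 0.0221]
tool_rot: [2.002, 2.419, 0.002]
contact_force: [0.7, 0.9, 7.8]
finger_gap: 0.0137
grasp_force: 60.2
```

Emit:
{"op": "drive_tool", "data": {
  "increments": [
    [1, 0, 0, -0.0005, 0, 0, 0],
    [0.8, 0, 0, 0, 0, 0, 0],
    [0.7, 0, 0, 0, 0, 0, 0],
    [0.6, 0, 0, 0, 0, 0, 0],
    [0.5, 0, 0, 0, 0, 0, 0],
    [0.5, 0, 0, 0, 0, 0, 0],
    [0.5, 0, 0, -0.01, 0, 0, 0],
    [0.5, 0, 0, -0.03, 0, 0, 0],
    [0.5, 0, 0, -0.04, 0, 0, 0],
    [0.5, 0, 0, -0.045, 0, 0, 0],
    [0.5, 0, 0, -0.045, 0, 0, 0],
    [0.5, 0, 0, -0.045, 0, 0, 0]
  ]
}}

```text
time: 10.15
tool_pos: [0.5372, -0.0027, 0.2396]
tool_rot: [2.003, 2.42, 0.001]
contact_force: [0.8, -0.7, -0.1]
finger_gap: 0.0426
grasp_force: 0.0
```

Emit:
{"op": "drive_tool", "data": {
  "increments": [
    [0.5, 0, -0.03, -0.03, 0, 0, 0],
    [0.5, 0, -0.04, -0.02, 0, 0, 0],
    [0.5, 0.03, -0.04, 0, 0, 0, 0],
    [0.5, 0.05, 0, 0, 0, 0, 0],
    [0.5, 0.05, 0, 0, 0, 0, 0],
    [0.5, 0.05, 0, 0, 0, 0, 0],
    [0.5, 0.04, 0, 0, 0, 0, 0],
    [0.5, 0, 0, 0, 0, 0, 0]
  ]
}}

```text
time: 10.95
tool_pos: [0.3872, 0.1961, 0.2875]
tool_rot: [-1.997, -2.425, -0.001]
contact_force: [0.1, -0.7, -0.5]
finger_gap: 0.0428
grasp_force: 0.0
```

```bash
python3 go.py .6 .27 .18 100; python3 snap.py g5 scene 230 220 350 310 3.2 top 150 110 350 270 2.0
python3 - <<'E'
import cv2,pickle,numpy as np
d=pickle.load(open('g5.pkl','rb'))
a=cv2.resize(d['scene']['img'][230:310,235:345,::-1],None,fx=3.6,fy=3.6,interpolation=cv2.INTER_CUBIC)
b=cv2.resize(d['top']['img'][170:270,235:345,::-1],None,fx=3.6,fy=3.6,interpolation=cv2.INTER_CUBIC)
cv2.imwrite('pics/g5.png',np.hstack([cv2.copyMakeBorder(a,0,72,0,0,0),b]))
E
```

```text
t 10.95 pos [0.3872 0.1961 0.2875] yaw 101.04 down [ 0.     0.001 -1.   ] q [ 0.38 -0.01  1.74  0.    1.41  0.19]
tool-frame delta [0.0317 0.2229 0.1076] rz 0.0181 F [ 0.1 -0.7 -0.5] gap 0.04281190600953329 g 0.0
```

View pics/g5.png

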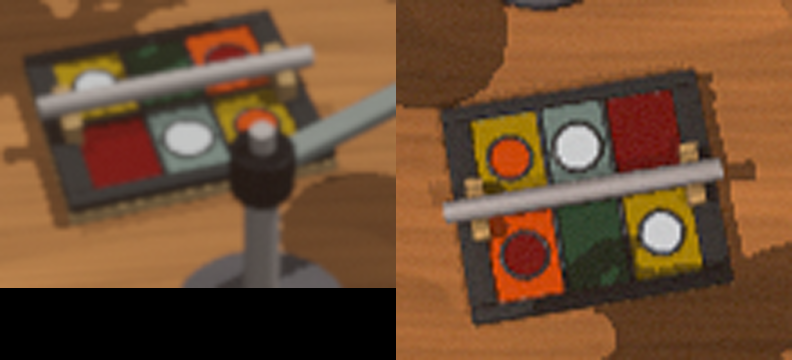

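The bar lies in both notches, with top-crop ends at (443,211) and (723,169) and rests at about (479,206) and (693,174). I'll measure the centring more finely on a rectified image.

Run:
```python
from h import *;from plant import ctrl
C=[ctrl.capture('top') for _ in range(6)];c=C[0]
im=np.mean([k['img'].astype(float) for k in C],0).astype(np.float32)
np.save('top_avg.npy',im)
o=np.array([.5386,-.0027]);a=np.radians(10.7);X=np.array([np.cos(a),np.sin(a)]);Y=np.array([-X[1],X[0]])
res=.0005;ys=np.arange(-.13,.13,res);xs=np.arange(-.05,.05,res)
def rect(z):
    g=o+xs[:,None,None]*X+ys[None,:,None]*Y
    P=np.concatenate([g,np.full(g.shape[:2]+(1,),z)],2).reshape(-1,3)
    uv=proj(c,P).astype(np.float32).reshape(len(xs),len(ys),2)
    return cv2.remap(im,uv[...,0],uv[...,1],cv2.INTER_CUBIC)
def edges(p,lo,hi,sgn):
    g=np.gradient(cv2.GaussianBlur(p.reshape(1,-1),(0,0),2)[0])*sgn;m=(ys>lo)&(ys<hi);g=np.where(m,np.clip(g,0,None),0);g[g<.3*g.max()]=0
    return (g*ys).sum()/g.sum()*1e3
b=rect(.037);gray=b.min(2)
for w in(.003,.005):
    p=gray[abs(xs)<w].mean(0);print('bar ends mm',edges(p,-.12,-.09,1),edges(p,.09,.12,-1))
# bar position across at several y
for y in(-.09,-.05,0,.05,.09):
    p=gray[:,abs(ys-y)<.004].mean(1);m=abs(xs)<.02;wt=np.clip(p-np.percentile(p[m],60),0,None)*m;print('bar x at',y,(wt*xs).sum()/wt.sum()*1e3)
r=rect(.039);red=r[...,0]
for lo,hi in((-.02,-.011),(.012,.02)):
    p=red[(xs>lo)&(xs<hi)].mean(0)
    print('rest edges',[round(edges(p,l,h,s),2) for l,h,s in((-.09,-.079,1),(-.077,-.066,-1),(.066,.077,1),(.079,.09,-1))], p[[np.argmin(abs(ys-q)) for q in(-.095,-.078,-.06,.06,.078,.095)]].round())
v=np.vstack([b,r]);cv2.imwrite('pics/rect.png',cv2.resize(v[:,:,::-1],None,fx=1.5,fy=1.5))
```

```text
bar ends mm -97.41013284930831 104.03566083240192
bar ends mm -97.47779992816683 103.8549176351549
bar x at -0.09 -0.2780695228843094
bar x at -0.05 -0.45602402344865384
bar x at 0 6.47675618363123
bar x at 0.05 -0.39058465567628753
bar x at 0.09 -0.3378472969731094
rest edges [np.float64(-82.04), np.float64(-70.67), np.float64(74.17), np.float64(85.52)] [109. 170. 159. 171. 167.  82.]
rest edges [np.float64(-81.85), np.float64(-69.61), np.float64(73.73), np.float64(85.52)] [ 98. 171. 107. 101. 160.  83.][ WARN:0@4.738] global loadsave.cpp:1063 imwrite_ Unsupported depth image for selected encoder is fallbacked to CV_8U.
```

View pics/rect.png

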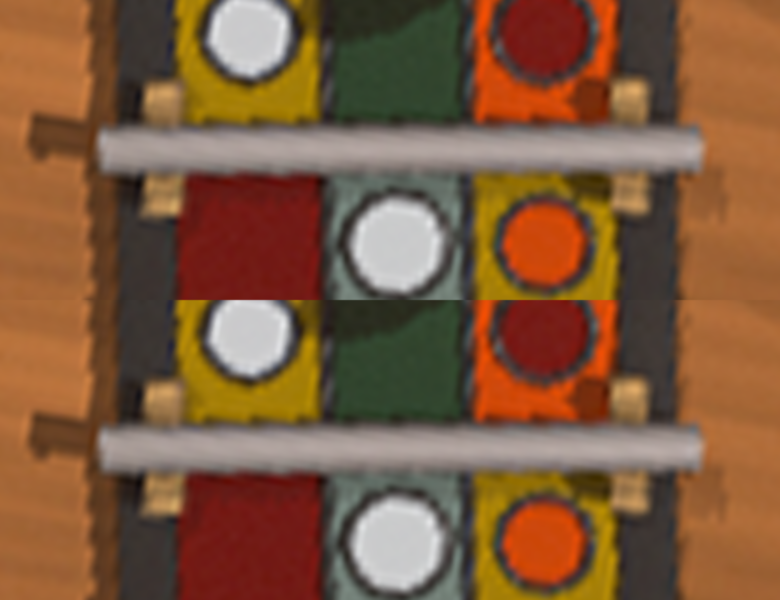

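The rectified view shows the bar parallel and in both notches. It sits about 1.4 mm off centre along its length, which I accept. Next is the magnifier handle at about (0.601, 0.273), where I'll cage it with the closing direction tangential to the arm's swing.

Emit:
{"op": "drive_tool", "data": {
  "increments": [
    [0.3, 0, 0, 0, 0, 0, -0.11],
    [0, 0, 0, 0, 0, 0, -0.11],
    [0, 0, 0, 0, 0, 0, -0.11],
    [0, -0.006, 0.033, 0, 0, 0, 0],
    [0, -0.008, 0.045, 0, 0, 0, 0],
    [0, -0.008, 0.045, 0, 0, 0, 0],
    [0, -0.008, 0.045, 0, 0, 0, 0],
    [0, -0.006, 0.035, 0, 0, 0, 0],
    [0, -0.004, 0.0206, 0, 0, 0, 0],
    [0, 0, 0, 0, 0, 0, 0],
    [0, 0, 0, 0, 0, 0, 0]
  ]
}}

```text
time: 12.45
tool_pos: [0.6026, 0.2681, 0.2862]
tool_rot: [-1.579, -2.715, 0.001]
contact_force: [-0.8, -0.3, -0.0]
finger_gap: 0.0848
grasp_force: 0.0
```

```bash
python3 go.py .6007 .2734 .163 120; python3 snap.py g6 scene 340 130 450 260 5.0
python3 - <<'E'
from h import *;import pickle;from plant import ctrl
s=pickle.load(open('g6.pkl','rb'))['scene'];o=ctrl.get_obs();p=np.array(o['tool_pos']);M=R.from_rotvec(o['tool_rot'])
f=lambda P:((proj(s,P)[0]-[340,130])*5).round(0)
print('tips',[f(p+M.apply([0,y,-.013])) for y in(-.047,0,.047)],'handle',f([.6007,.2734,.2]))
E
```

```text
t 12.45 pos [0.6026 0.2681 0.2862] yaw 119.64 down [-0.001 -0.    -1.   ] q [ 0.36  0.53  1.08  0.    1.54 -0.15]
tool-frame delta [0.0055 0.001  0.1232] rz -0.0064 F [-0.8 -0.3 -0. ] gap 0.08483649563188786 g 0.0
tips [array([254., 177.]), array([328., 224.]), array([407., 274.])] handle [314. 402.]
```

View pics/g6.png

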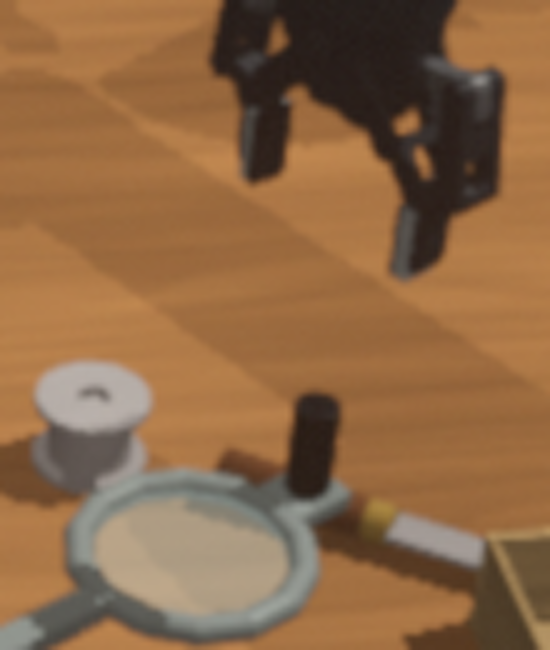

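The tips and handle top (318,404) match their predicted pixels to within about 1 px. I'll descend around the handle.

Emit:
{"op": "drive_tool", "data": {
  "increments": [
    [0, 0.006, 0.001, 0.02, 0, 0, 0],
    [0, 0, 0, 0.03, 0, 0, 0],
    [0, 0, 0, 0.03, 0, 0, 0],
    [0, 0, 0, 0.025, 0, 0, 0],
    [0, 0, 0, 0.012, 0, 0, 0],
    [0, 0, 0, 0.006, 0, 0, 0],
    [0.3, 0, 0, 0, 0, 0, 0],
    [0.5, 0, 0, 0, 0, 0, 0],
    [0.6, 0, 0, 0, 0, 0, 0],
    [0.68, 0, 0, 0, 0, 0, 0],
    [0.68, 0, 0, 0, 0, 0, 0],
    [0.68, 0, 0, 0, 0, 0, 0]
  ],
  "squeeze": 20
}}

```text
time: 13.7
tool_pos: [0.6006, 0.2745, 0.1639]
tool_rot: [1.578, 2.716, 0.0]
contact_force: [0.3, 0.4, 0.5]
finger_gap: 0.0275
grasp_force: 0.0
```

```bash
python3 go.py .6007 .2734 .163 120
python3 - <<'E'
# arc plan: handle arc about post, 71 deg in 5.9deg rows; constant tool-frame increments
import numpy as np
from plant import ctrl
from h import *
o=ctrl.get_obs();p=np.array(o['tool_pos'])[:2]-[.737,.038];print('radius',np.hypot(*p),'ang',np.degrees(np.arctan2(p[1],p[0])))
d=np.radians(5);print('5deg row: radial',.272*(np.cos(d)-1),'tang',.272*np.sin(d),'rz',-d)
E
```

```text
t 13.7 pos [0.6006 0.2745 0.1639] yaw 119.68 down [ 0.  0. -1.] q [ 0.37  0.6   1.25 -0.    1.29 -0.14]
tool-frame delta [-0.001  -0.0004  0.0009] rz -0.0056 F [0.3 0.4 0.5] gap 0.02751185548274065 g 0.0
radius 0.2730333286659144 ang 119.97793269477923
5deg row: radial -0.0010350421190452117 tang 0.023706362027363023 rz -0.08726646259971647
```

Emit:
{"op": "drive_tool", "data": {
  "increments": [
    [0.68, -0.0002, -0.0095, 0, 0, 0, -0.0349],
    [0.68, -0.0004, -0.0142, 0, 0, 0, -0.0524],
    [0.68, -0.001, -0.0237, 0, 0, 0, -0.0873],
    [0.68, -0.001, -0.0237, 0, 0, 0, -0.0873],
    [0.68, -0.001, -0.0237, 0, 0, 0, -0.0873],
    [0.68, -0.001, -0.0237, 0, 0, 0, -0.0873],
    [0.68, -0.001, -0.0237, 0, 0, 0, -0.0873],
    [0.68, -0.001, -0.0237, 0, 0, 0, -0.0873],
    [0.68, -0.0004, -0.0142, 0, 0, 0, -0.0524],
    [0.68, -0.0002, -0.0095, 0, 0, 0, -0.0349],
    [0.68, 0, 0, 0, 0, 0, 0]
  ]
}}

```text
time: 14.8
tool_pos: [0.48, 0.1321, 0.164]
tool_rot: [0.554, 3.092, 0.0]
contact_force: [0.3, 0.2, -0.3]
finger_gap: 0.027
grasp_force: 0.0
```

```bash
python3 go.py .4705 -.0133 .164 190.8
python3 - <<'E'
import numpy as np
from plant import ctrl
o=ctrl.get_obs();p=np.array(o['tool_pos'])[:2]-[.737,.038];print('radius',np.hypot(*p),'ang',np.degrees(np.arctan2(p[1],p[0]))%360)
E
```

```text
t 14.8 pos [0.48   0.1321 0.164 ] yaw 159.67 down [ 0. -0. -1.] q [ 0.19  0.25  1.75 -0.    1.14 -1.02]
tool-frame delta [-0.0416 -0.1396  0.    ] rz -0.5433 F [ 0.3  0.2 -0.3] gap 0.027040734272104378 g 0.0
radius 0.2736702307927879 ang 159.89557446183838
```

Emit:
{"op": "drive_tool", "data": {
  "increments": [
    [0.68, -0.0002, -0.0095, 0, 0, 0, -0.0349],
    [0.68, -0.0004, -0.0142, 0, 0, 0, -0.0524],
    [0.68, -0.001, -0.0237, 0, 0, 0, -0.0873],
    [0.68, -0.001, -0.0237, 0, 0, 0, -0.0873],
    [0.68, -0.0007, -0.019, 0, 0, 0, -0.0698],
    [0.68, -0.0004, -0.0142, 0, 0, 0, -0.0524],
    [0.68, -0.0002, -0.0095, 0, 0, 0, -0.0349],
    [0.68, -0.0002, -0.0095, 0, 0, 0, -0.0349],
    [0.68, 0, 0, 0, 0, 0, 0],
    [0.68, 0, 0, 0, 0, 0, 0]
  ]
}}

```text
time: 15.8
tool_pos: [0.465, 0.0117, 0.1638]
tool_rot: [-0.153, 3.138, 0.0]
contact_force: [0.4, 0.2, -0.3]
finger_gap: 0.027
grasp_force: 0.0
```

```bash
python3 go.py .4705 -.0133 .164 190.8
python3 - <<'E'
from h import *
from plant import ctrl
import pickle
o=ctrl.get_obs();p=np.array(o['tool_pos'])[:2]-[.737,.038];print('radius',np.hypot(*p),'ang',np.degrees(np.arctan2(p[1],p[0]))%360)
c=ctrl.capture('scene');pickle.dump(c,open('s7.pkl','wb'))
cv2.imwrite('pics/g7.png',cv2.resize(c['img'][180:310,200:380,::-1],None,fx=4.2,fy=4.2,interpolation=cv2.INTER_CUBIC))
E
```

```text
t 15.8 pos [0.465  0.0117 0.1638] yaw -174.4 down [ 0.  0. -1.] q [-0.05  0.18  1.83  0.    1.13 -1.72]
tool-frame delta [-0.0031 -0.0255 -0.0002] rz -6.374 F [ 0.4  0.2 -0.3] gap 0.02704632406434431 g 0.0
radius 0.27331187958516245 ang 185.51209119865925
```

View pics/g7.png

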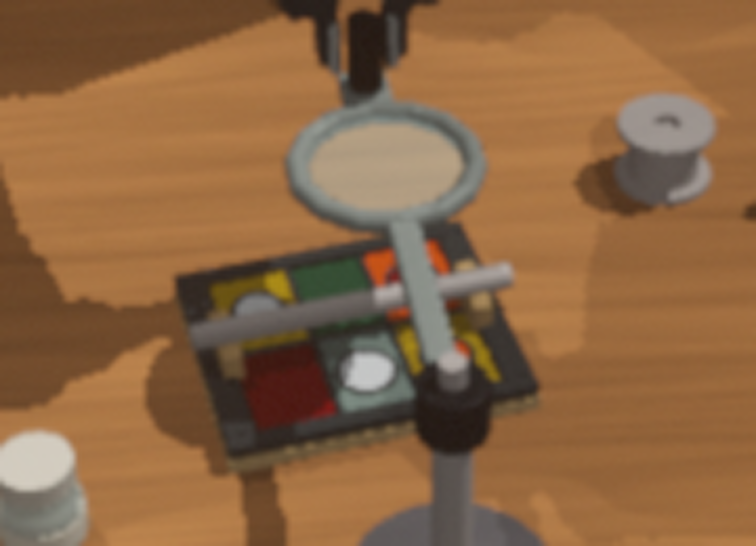

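The arm is following, with the handle between the fingers at crop (366,18). The lens ring centre is at (387,166), the bar ends at (190,334) and (513,275), and the post top at (452,357). That is 12 pictures viewed, two over the limit of 10, so everything from here on is numeric only.

Run:
```python
from h import *;import pickle
s=pickle.load(open('s7.pkl','rb'))
G=lambda u,v,z:ray(s,(200+u/4.2-.38,180+v/4.2-.38),z)
l=G(387,166,.145);b=(G(190,334,.037)+G(513,275,.037))/2;h=G(366,18,.2);p=G(453,359,.176)
ang=lambda q,p:np.degrees(np.arctan2(q[1]-p[1],q[0]-p[0]))%360
for P in(p,np.array([.737,.038,0])):
    print('post',P.round(4),'lens',l.round(4),np.hypot(*(l-P)[:2]).round(4),'handle',h.round(4),np.hypot(*(h-P)[:2]).round(4),'bar',b.round(4),np.hypot(*(b-P)[:2]).round(4))
    print('ang lens',ang(l,P),'handle',ang(h,P),'bar',ang(b,P))
```

```text
post [0.7352 0.0385 0.176 ] lens [0.5377 0.0219 0.145 ] 0.1982 handle [0.4658 0.0165 0.2   ] 0.2703 bar [5.347e-01 3.000e-04 3.700e-02] 0.204
ang lens 184.78255755763527 handle 184.66040638198996 bar 190.765925640833
post [0.737 0.038 0.   ] lens [0.5377 0.0219 0.145 ] 0.1999 handle [0.4658 0.0165 0.2   ] 0.2721 bar [5.347e-01 3.000e-04 3.700e-02] 0.2057
ang lens 184.60780210419708 handle 184.532787533446 bar 190.54561405443832
```

Emit:
{"op": "drive_tool", "data": {
  "increments": [
    [0.68, -0.0002, -0.0095, 0, 0, 0, -0.0349],
    [0.68, -0.0001, -0.0071, 0, 0, 0, -0.0262],
    [0.68, -0.0001, -0.0071, 0, 0, 0, -0.0262],
    [0.68, 0, -0.0048, 0, 0, 0, -0.0175],
    [0.68, 0, -0.0005, 0, 0, 0, 0],
    [0.68, 0, 0, 0, 0, 0, 0],
    [0.68, 0, 0, 0, 0, 0, 0]
  ]
}}

```text
time: 16.55
tool_pos: [0.4692, -0.017, 0.1638]
tool_rot: [-0.32, 3.125, -0.0]
contact_force: [0.6, 0.2, -0.0]
finger_gap: 0.0271
grasp_force: 0.0
```

Run:
```python
from h import *
from plant import ctrl
import pickle
o=ctrl.get_obs();p=np.array(o['tool_pos'])[:2]-[.737,.038];print('tool',o['tool_pos'],'radius',np.hypot(*p),'ang',np.degrees(np.arctan2(p[1],p[0]))%360)
s0=pickle.load(open('s7.pkl','rb'));s=ctrl.capture('scene');pickle.dump(s,open('s8.pkl','wb'))
# track ring: template = ring patch from s7, matched in s8 with subpixel parabola
def patch(im,u0,u1,v0,v1): return im[v0:v1,u0:u1]
a=s0['img'].astype(np.float32).mean(2);b=s['img'].astype(np.float32).mean(2)
# handle + ring outline fitted by projecting model: score edges for arm angle
def score(im,c,th,P=(.7365,.0382)):
    d=np.array([np.cos(th),np.sin(th)]);l=np.r_[np.array(P)+.2*d,.152]
    t=np.linspace(0,2*np.pi,240,endpoint=False)
    k=lambda r:im_at(im,proj(c,l+np.c_[r*np.cos(t),r*np.sin(t),0*t]))
    col=k(.0545);return col
def im_at(im,uv): return cv2.remap(im,uv[:,0].astype(np.float32)[None],uv[:,1].astype(np.float32)[None],cv2.INTER_LINEAR)[0]
for n,c in(('s7',s0),('s8',s)):
    f=c['img'].astype(np.float32);g=f[...,2]-f[...,0]   # ring greyish: blue-red high vs wood
    ths=np.radians(np.arange(180,196,.1));v=np.array([score(g,c,th).mean() for th in ths])
    i=v.argmax();w=np.clip(v-v.max()+.1*(v.max()-v.min()),0,None);print(n,'ring angle',np.degrees((w*ths).sum()/w.sum()).round(2),v.max().round(1))
```

```text
tool [ 0.46919963 -0.01702531  0.16381261] radius 0.2733949917077002 ang 191.61104210949634
s7 ring angle 185.1 -18.5
s8 ring angle 191.03 -18.9
```

Emit:
{"op": "drive_tool", "data": {
  "increments": [
    [0.6, 0, 0, 0, 0, 0, 0],
    [0.45, 0, 0, 0, 0, 0, 0],
    [0.45, 0, 0, 0, 0, 0, 0],
    [0.45, 0, 0, -0.02, 0, 0, 0],
    [0.45, 0, 0, -0.04, 0, 0, 0],
    [0.45, 0, 0, -0.04, 0, 0, 0],
    [0.45, 0.03, 0, -0.02, 0, 0, 0],
    [0.45, 0.04, 0, 0, 0, 0, 0],
    [0.45, 0.04, 0, 0, 0, 0, 0],
    [0.45, 0, 0.04, 0, 0, 0, 0],
    [0.45, 0, 0.04, 0, 0, 0, 0],
    [0.45, 0, 0, 0, 0, 0, 0]
  ]
}}

```text
time: 17.8
tool_pos: [0.3443, 0.0414, 0.2842]
tool_rot: [-0.325, 3.123, 0.001]
contact_force: [0.4, -0.2, -0.2]
finger_gap: 0.0469
grasp_force: 0.0
```

```bash
python3 go.py .4 0 .2 190
python3 - <<'E'
from h import *
from plant import ctrl
import pickle
s=ctrl.capture('scene');t=ctrl.capture('top');pickle.dump((s,t),open('s9.pkl','wb'))
im_at=lambda im,uv:cv2.remap(im,uv[:,0].astype(np.float32)[None],uv[:,1].astype(np.float32)[None],cv2.INTER_LINEAR)[0]
tt=np.linspace(0,2*np.pi,240,endpoint=False)
for n,c in(('scene',s),('top',t)):
    f=c['img'].astype(np.float32);g=f[...,2]-f[...,0]
    best=[]
    for th in np.radians(np.arange(184,198,.1)):
        l=np.r_[.7365+.2*np.cos(th),.0382+.2*np.sin(th),.152]
        best.append((im_at(g,proj(c,l+np.c_[.0545*np.cos(tt),.0545*np.sin(tt),0*tt])).mean(),np.degrees(th)))
    print(n,max(best))
# bar still put: compare bar strip near its ends with g5
p=pickle.load(open('g5.pkl','rb'))
for n,c in(('scene',s),):
    e=proj(c,[[.5553,-.0967,.037],[.520,.100,.037]]);print('ends px',e.round(1))
    for u,v in e:
        u,v=int(u),int(v);print('diff',np.abs(c['img'][v-7:v+8,u-7:u+8].astype(float)-p[n]['img'][v-7:v+8,u-7:u+8]).mean().round(1))
E
```

```text
t 17.8 pos [0.3443 0.0414 0.2842] yaw -168.11 down [ 0.001  0.001 -1.   ] q [ 0.01 -0.22  1.94  0.    1.42 -1.76]
tool-frame delta [-0.0459 -0.052   0.0842] rz -6.2501 F [ 0.4 -0.2 -0.2] gap 0.04693158608969968 g 0.0
scene (np.float32(-17.978495), np.float64(190.9999999999996))
top (np.float32(-2.1890097), np.float64(190.49999999999963))
ends px [[246.  260. ]
 [321.8 245.7]]
diff 19.5
diff 1.0
```

Run:
```python
from h import *;import pickle
s,t=pickle.load(open('s9.pkl','rb'));p=pickle.load(open('g5.pkl','rb'))
im_at=lambda im,uv:cv2.remap(im,uv[:,0].astype(np.float32)[None],uv[:,1].astype(np.float32)[None],cv2.INTER_LINEAR)[0]
o=np.array([.5386,-.0007,.037]);a=np.radians(10.7);Y=np.array([-np.sin(a),np.cos(a),0]);X=np.array([np.cos(a),np.sin(a),0])
for n,c in(('before',p['scene']),('after',s)):
    f=c['img'].astype(np.float32);g=f[...,2]/(f[...,0]+1)   # shadow-invariant greyness
    print(n,'along -110..-85',im_at(g,proj(c,o+np.arange(-.112,-.084,.003)[:,None]*Y-.003*X)).round(2))
    print(' along 85..110',im_at(g,proj(c,o+np.arange(.085,.114,.003)[:,None]*Y-.003*X)).round(2))
    print(' across at -.09',im_at(g,proj(c,o-.09*Y+np.arange(-.018,.019,.003)[:,None]*X)).round(2), im_at(f.mean(2),proj(c,o-.09*Y+np.arange(-.018,.019,.003)[:,None]*X)).round(0))
```

```text
before along -110..-85 [0.38 0.38 0.39 0.47 0.72 0.89 0.9  0.91 0.91 0.91]
 along 85..110 [0.91 0.91 0.91 0.91 0.91 0.85 0.67 0.47 0.4  0.4 ]
 across at -.09 [0.84 0.89 0.91 0.91 0.91 0.91 0.89 0.87 0.84 0.78 0.69 0.62 0.58] [ 77. 110. 144. 156. 153. 140. 122. 102.  83.  65.  48.  47.  45.]
after along -110..-85 [0.38 0.38 0.39 0.46 0.68 0.85 0.86 0.87 0.87 0.87]
 along 85..110 [0.91 0.91 0.91 0.91 0.91 0.85 0.67 0.47 0.4  0.4 ]
 across at -.09 [0.73 0.81 0.86 0.87 0.87 0.87 0.87 0.85 0.83 0.78 0.68 0.63 0.6 ] [51. 67. 88. 98. 98. 94. 89. 84. 76. 64. 47. 46. 44.]
```

The bar hasn't moved. The difference at its left end is only shadow, and the lens is at 190.5–191.0° against a target of 190.8°. Handing in.

```bash
python3 -c "
from plant import ctrl
print(ctrl.job_done())"
```

```text
the job is handed in; nothing more can be done
None
```

I laid the long bar in both notched rests (about 1.4 mm off centre along its length), swung the lens over its middle to within about 1 mm, let go and handed the job in at about 18 s; I viewed 12 pictures, two over the limit of 10.

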